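# Put the last notes in the till and close it up

### The arm

A 7-joint arm with a two-finger parallel gripper is mounted at the origin on the work surface. World frame = base frame: x ahead of the robot, y to its left, z up, the work surface at z = 0. Lengths are in m, angles in rad, forces in N, time in s.
With the tool pointing down it reaches from about 0.35 to 0.775 m from the base axis. Payload 3.1 kg.
Tool frame: the origin (TCP) lies midway between the tips of the shut fingers; the grasp point (between the pads) lies 19 mm behind it; z points along the fingers, y is the direction in which the jaws open and shut (so a half turn about z gives the same grasp; the last joint's range is limited). The gripper opens to 85 mm and grips with 20 to 120 N. Pads are 22 mm wide; open, the fingers measure 114 mm over their backs; the gripper's body (76 mm by 85 mm) begins 54 mm behind the grasp point. The pads swing forward as they close: fully open they stand 13 mm farther back than shut.
Start: joints at [1.161, 0.311, 0.014, 1.512, -0.004, 1.319, -0.027], TCP at [0.198, -0.513, 0.231] pointing down, gripper open.
Joint ranges: [-2.7, 2.7], [-0.3, 1.91], [-1.27, 1.3], [0.12, 2.57], [-1.44, 4.58], [0.2, 2.03], [-3.05, 3.05]. Speed limits (rad/s): [2.79, 2.79, 3.14, 3.14, 3.14, 3.14, 3.14].

### API

Orientations are given as a rotation vector (axis times angle).
In Python, from rig import env gives the robot as it stands. The module is installed in compiled form; this text tells all that it offers. Calls block until the motion is done:
- env.move_ptp(position, orientation): joint-space move of the TCP to a pose.
- env.servo_line(position, rot=None, speed=0.15): straight line of the TCP; rot=None keeps the orientation; speed is the mean speed in m/s.
- env.set_joints(angles): joint-space move.
- env.let_go() and env.close_gripper(force=None): open the fingers fully, or close them until they stop; force is the grip in N (None keeps the last).
- env.wait(seconds).
- env.solve_ik(position, orientation): joint angles nearest the present ones, or None.
- env.get_obs(): the state.
- env.read_camera(name): name is "side" or "top"; returns the picture (384x512x3 uint8, blue, green, red); there is no depth.
- env.camera_info(name): a dict with "vertical_fov" (degrees; the focal length in pixels is half the picture's height over the tangent of half this angle, whatever the lens; pixels are square), "cx", "cy" (the principal point, pixels), "D" ([k1, k2, p1, p2, k3] as OpenCV has them; the pictures are not rectified), "rvec" (rotation vector, rad) and "tvec" (3), from world to camera coordinates, as OpenCV has them. Camera axes: x right, y down, z forward; pixel columns grow to the right and rows downward; lengths in m; the calibration is good to about 2 mm. A picture is of the moment at which its call begins. camera_info takes no time and is no camera call.
A pose or a line that the arm cannot do raises env.PlanningError and nothing moves.
- env.sign_off(): hands the job in, once; it reports no verdict.
The state is a dict: "time_s": time; "joints": joint angles; "qd": joint speeds; "joint_efforts": joint torques, N m; "tcp_pos": TCP position; "tool_rot": TCP orientation; "ft_force": force on the tool from outside, world axes, zero at the start; "ft_torque": the same for the moment, N m; "grip_width": opening from 0.0 (shut) to 1.0 (fully open).
Only numpy, scipy, OpenCV 4.12 (cv2) and the standard library are available. Lean on these libraries where they do the work, as an engineer would, in place of code of your own. Each camera call takes 0.05 s, during which the arm holds its last target.

### The job

Put the banded bundle of notes from the counter flat into the empty compartment of the open cash drawer, and fold its raised clip down so that it holds the notes. Then push the drawer gently home until its latch catches and it stays shut. Do not slam or force it, and leave everything else on the counter as it is.

Things in the scene. Friction and masses are not known exactly. Their poses are not given: they have to be found in the camera images.
- bundle: The loose bundle of banknotes, a stiff block of off-white paper edges with a grey-green printed face and a broad pale strap round its middle: 120 x 58 x 30 mm (x, y, z), 0.08 to 0.17 kg, lying flat on the counter left or right of the till. Origin: centre of its underside; x along its length, z up. Either end may go first. The receipt book is wider and thinner.
- till: The cash till, a fixed dark-grey sheet-steel case 300 deep (x) x 374 wide (y) x 105 mm high, standing on the counter. Origin: middle of the lower edge of the case's front, at the counter; x points from there into the case, away from the robot (turned up to 5 degrees), z up. The drawer comes out towards its -x.
- drawer (a joint): How far the cash drawer is out, m: 0 shut, 0.25 fully out; starts about 0.24 out, along the till's x. A spring pushes it out (1.5 N at 0.24, 7.5 N at 0), runners rub with 2 N, a sprung latch adds 5 N at 0.017 like a false stop, and rubber buffers up to 15 N over the last 6 mm. The latch catches only below 0.0025 (about 18 N); let go, it then stays there. Let go earlier, it springs out to 0.22.
- drawer_front (a point): Middle of the top edge of the drawer's front panel, on its outer face, 100 mm above the counter; moves with the drawer. Axes as the till's: x points into the till. The panel is a plain dark upright plate, 370 mm wide, from 12 to 100 mm above the counter, 14 mm thick; shut, its back meets the case's front. Push on this outer face near the middle.
- slot (a point): Centre of the floor of the empty middle note compartment in the drawer, 24 mm above the counter; axes as the till's. 139 mm long (x), 109 mm wide (y): the bundle's length goes along x. The dividers beside it (5 mm thick) and the wall towards the coin cups stand 26 mm above this floor, the drawer's back 48 mm. The compartments beside it hold equal bundles, their clips down.
- clip (a joint): Angle of the empty compartment's clip, rad: 0 level, pointing to the till's -x (to the robot); positive upward; 1.8 upper stop, standing and leaning back 13 degrees, where it starts; -0.3 lower stop. Over-centre: above 0.75 a spring drives it up (2.5 N at the foot starts it), below 0.75 it snaps down by itself and presses with 2.5 N. Resting on the bundle it reads about -0.17.
- clip_hinge (a point): Middle of the clip's hinge line (along the till's y), 77 mm above the counter and 79.5 mm behind the compartment's centre (towards +x); moves with the drawer.
- clip_foot (a point): Middle of the clip's foot, a round black crossbar 12 mm thick and 46 mm long, 88 mm from the hinge at the end of a flat black arm 16 mm wide and 5 mm thick. Standing up, the foot is about 163 mm above the counter, and the space behind it, over the case's top, is free.
- receipt_book: Receipt book with board covers, 150 x 92 x 16 mm, lying on the other side of the till from the bundle. Origin: centre of its underside. To be left alone.
- calculator: Desk calculator, 155 x 108 x 28 mm, at the right, near the robot. Origin: centre of its underside. To be left alone.
- stapler: Stapler, 130 x 36 x 55 mm, at the left, near the robot. Origin: centre of its underside. To be left alone.
- ink_pad: Flat tin ink pad, 86 x 63 x 18 mm, at the right. Origin: centre of its underside. To be left alone.
- rubber_stamp: Rubber stamp with a wooden handle, 50 x 26 mm, 76 mm high, at the right beside the till. Origin: centre of its underside. To be left alone.
- spray_bottle: White plastic bottle with a screw cap, 62 mm across, 158 mm high, at the left. Origin: centre of its underside. To be left alone.
- pen_tumbler: Steel tumbler with pens in it, 76 mm across, 180 mm high with the pens, at the left beside the till. Origin: centre of its underside. To be left alone.
- seed_tin: Round tin, 97 mm across, 109 mm high, at the right beside the till. Origin: centre of its underside. To be left alone.
There are look-alikes about, which are no part of the job. Of the things that look like the bundle, take the one that is farthest to the robot's left at the start.

How it is judged:
On the way, in this order (a step that is already met when the one before it is completed fails the run):
1. the bundle lies flat in the empty compartment and is let go, the drawer still open (x of bundle in the frame of slot between -0.014 and 0.014 m and y of bundle in the frame of slot between -0.032 and 0.032 m and z of bundle in the frame of slot between -0.006 and 0.006 m and angle between bundle's own z axis and vertical below 0.08 rad and contact force between the fingers and bundle below 0.2 N and value of joint drawer above 0.12 m), for 0.2 s.
2. the clip is folded down onto the bundle, the drawer still open (x of bundle in the frame of slot between -0.014 and 0.014 m and y of bundle in the frame of slot between -0.032 and 0.032 m and z of bundle in the frame of slot between -0.006 and 0.006 m and angle between bundle's own z axis and vertical below 0.08 rad and value of joint clip between -0.26 and 0.02 rad and contact force between clip and bundle above 0.8 N and contact force between the fingers and clip below 0.2 N and value of joint drawer above 0.12 m), for 0.2 s.
At the end, for the whole second after the job is handed in: Drawer latched and staying shut (under 6 mm out); bundle at rest, flat on the middle compartment's floor (within 6 mm, 0.08 rad; centre within 14 mm lengthwise, 32 mm sideways); clip down on it (joint -0.26 to 0.02), pressing with over 0.8 N (x of bundle in the frame of slot between -0.014 and 0.014 m and y of bundle in the frame of slot between -0.032 and 0.032 m and z of bundle in the frame of slot between -0.006 and 0.006 m and angle between bundle's own z axis and vertical below 0.08 rad and value of joint clip between -0.26 and 0.02 rad and contact force between clip and bundle above 0.8 N and value of joint drawer below 0.006 m and linear speed of bundle below 0.02 m/s); the robot touches nothing.
It fails at once if the drawer is slammed (moving in faster than 0.4 m/s) (velocity of joint drawer below -0.4 m/s).
It fails at once if the till or its drawer is forced (fingers pressing on it with more than 45 N) (contact force between the fingers and till above 45 N).
It fails at once if something else on the counter is moved by more than 30 mm (distance of any of receipt_book, calculator, stapler, ink_pad, rubber_stamp, spray_bottle, pen_tumbler, seed_tin from where it was at the start of the episode above 0.03 m).
It also fails if it takes over 70 s, if anything falls off the work surface, if the arm or the gripper's body presses on something with over 40 N, if the wrist force passes 120 N, or if a joint passes its speed limit or range.

## Working session

There is one attempt and no reset: what is moved stays moved. The work goes in short steps, each a Python script; the robot and the scene stay as the last script left them, time stands still between calls to the robot, and variables do not carry over. Pictures are saved under pics/ and viewed, and the job is handed in when it is done.

```bash
mkdir -p pics; ls; python3 - <<'E'
from rig import env
import cv2
o=env.get_obs(); print(o)
for n in ("top","side"):
    im=env.read_camera(n); cv2.imwrite(f"pics/{n}0.png",im); print(n,env.camera_info(n))
E
```

```text
pics
{'time_s': 0.0, 'joints': array([ 1.16129374,  0.31171945,  0.0139954 ,  1.51309276, -0.00440123,
        1.31921403, -0.02719808]), 'qd': array([ 0.00013883,  0.0006448 ,  0.0002194 , -0.00125894, -0.00010838,
       -0.00076454,  0.0001867 ]), 'joint_efforts': array([ 2.91282813e-04, -3.79913771e+01,  1.45955798e-01, -2.30588973e+01,
        1.19489792e-02,  1.34613828e-02,  1.34870223e-05]), 'tcp_pos': array([ 0.19749995, -0.51251079,  0.23021011]), 'tool_rot': array([-3.08629372e+00, -5.74179290e-01,  8.39705312e-04]), 'ft_force': array([ 0.42370786, -0.79144872,  0.44059132]), 'ft_torque': array([ 0.05483714, -0.02338523,  0.03451734]), 'grip_width': 0.9989132986500905}
top {'vertical_fov': 57.906153856309516, 'cx': 257.9178713490758, 'cy': 195.10337941571365, 'D': array([-0.09305144,  0.        ,  0.        ,  0.        ,  0.        ]), 'rvec': array([ 2.21282849, -2.18406204,  0.05041359]), 'tvec': array([-0.03323576,  0.5165673 ,  1.15103078])}
side {'vertical_fov': 57.0672467615809, 'cx': 254.07431823910863, 'cy': 192.4328695046005, 'D': array([-0.06019939,  0.        ,  0.        ,  0.        ,  0.        ]), 'rvec': array([ 2.29125925, -0.24698282,  0.09702148]), 'tvec': array([-0.51966874,  0.12932156,  1.25232533])}
```

View pics/top0.png

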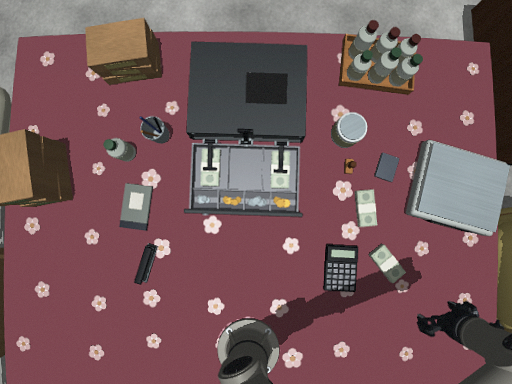

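View pics/side0.png

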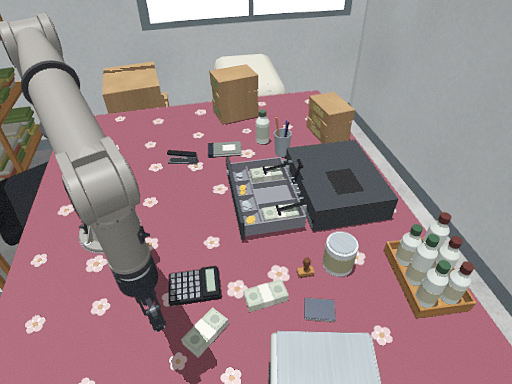

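Candidates for the bundle are the loose ones at top (367,208) and (387,263). The receipt book at (137,206) is wider and thinner, and the two in the drawer are already clipped. I'll measure and enlarge them.

```bash
cat > h.py <<'E'
import numpy as np, cv2
from rig import env
def K(n):
    c=env.camera_info(n); f=192/np.tan(np.radians(c['vertical_fov'])/2)
    return np.array([[f,0,c['cx']],[0,f,c['cy']],[0,0,1.]]),c['D'],cv2.Rodrigues(c['rvec'])[0],c['tvec']
def ray(n,px):
    k,D,R,t=K(n); u=cv2.undistortPoints(np.array(px,float).reshape(-1,1,2),k,D).reshape(-1,2)
    d=np.c_[u,np.ones(len(u))]@R; return -R.T@t,d
def plane(n,px,z):
    o,d=ray(n,px); return o+d*((z-o[2])/d[:,2])[:,None]
def tri(pt,ps):
    P=[]
    o1,d1=ray("top",pt);o2,d2=ray("side",ps)
    out=[]
    for a,b in zip(d1,d2):
        A=np.c_[a,-b]; s=np.linalg.lstsq(A,o2-o1,rcond=None)[0]
        p,q=o1+a*s[0],o2+b*s[1]; out.append(np.r_[(p+q)/2,np.linalg.norm(p-q)])
    return np.array(out)
def proj(n,X):
    k,D,R,t=K(n); return cv2.projectPoints(np.array(X,float).reshape(-1,3),cv2.Rodrigues(R)[0],t,k,D)[0].reshape(-1,2)
E
python3 - <<'E'
from h import *
t=cv2.imread("pics/top0.png"); s=cv2.imread("pics/side0.png")
a=cv2.resize(t[180:300,320:440],None,fx=4,fy=4,interpolation=cv2.INTER_CUBIC)
b=cv2.resize(s[270:360,170:300],None,fx=2.4,fy=2.4,interpolation=cv2.INTER_CUBIC)
c=np.zeros((480,800,3),np.uint8); c[:,:480]=a; c[:b.shape[0],485:485+b.shape[1]]=b
cv2.imwrite("pics/c1.png",c)
cv2.imwrite("pics/c2.png",cv2.resize(t[115:225,175:315],None,fx=5.5,fy=5.4,interpolation=cv2.INTER_CUBIC))
cv2.imwrite("pics/c3.png",cv2.resize(s[135:245,215:355],None,fx=5.5,fy=5.4,interpolation=cv2.INTER_CUBIC))
hsv=cv2.cvtColor(t,cv2.COLOR_BGR2HSV)
# not tablecloth: table red hue ~ 170-180
m=((hsv[...,1]<90)&(hsv[...,2]>90)).astype(np.uint8)*255
m=cv2.morphologyEx(m,cv2.MORPH_CLOSE,np.ones((3,3)))
for ct in cv2.findContours(m,cv2.RETR_EXTERNAL,cv2.CHAIN_APPROX_NONE)[0]:
    x,y,w,h=cv2.boundingRect(ct)
    if 320<x<420 and 180<y<290 and cv2.contourArea(ct)>150:
        r=cv2.minAreaRect(ct);bx=cv2.boxPoints(r); P=plane("top",bx,0.03)
        print(r,cv2.contourArea(ct)); print(P.round(4), P.mean(0).round(4),[np.linalg.norm(P[i]-P[i-1]).round(4) for i in range(4)])
E
```

```text
((340.54656982421875, 276.2086181640625), (27.65807342529297, 25.837690353393555), 3.3664605617523193) 594.0
[[ 0.2119 -0.2546  0.03  ]
 [ 0.2969 -0.2585  0.03  ]
 [ 0.292  -0.3507  0.03  ]
 [ 0.2066 -0.3468  0.03  ]] [ 0.2519 -0.3027  0.03  ] [np.float64(0.0923), np.float64(0.0851), np.float64(0.0923), np.float64(0.0854)]
((342.505859375, 253.40663146972656), (23.391857147216797, 7.734908103942871), 3.5763344764709473) 154.0
[[ 0.3166 -0.2686  0.03  ]
 [ 0.3421 -0.2699  0.03  ]
 [ 0.3377 -0.3479  0.03  ]
 [ 0.3122 -0.3466  0.03  ]] [ 0.3271 -0.3083  0.03  ] [np.float64(0.0781), np.float64(0.0255), np.float64(0.0781), np.float64(0.0255)]
((392.10980224609375, 269.5122375488281), (51.224998474121094, 19.834068298339844), 51.34019470214844) 718.5
[[ 0.3199 -0.3951  0.03  ]
 [ 0.3611 -0.4474  0.03  ]
 [ 0.2273 -0.5593  0.03  ]
 [ 0.1863 -0.5062  0.03  ]] [ 0.2737 -0.477   0.03  ] [np.float64(0.1738), np.float64(0.0666), np.float64(0.1744), np.float64(0.0671)]
((421.50006103515625, 248.00003051757812), (14.849241256713867, 14.849241256713867), 45.0) 161.0
[[ 0.3457 -0.541   0.03  ]
 [ 0.3808 -0.5776  0.03  ]
 [ 0.3456 -0.6148  0.03  ]
 [ 0.3104 -0.578   0.03  ]] [ 0.3456 -0.5779  0.03  ] [np.float64(0.0511), np.float64(0.0507), np.float64(0.0513), np.float64(0.0509)]
```

View pics/c1.png

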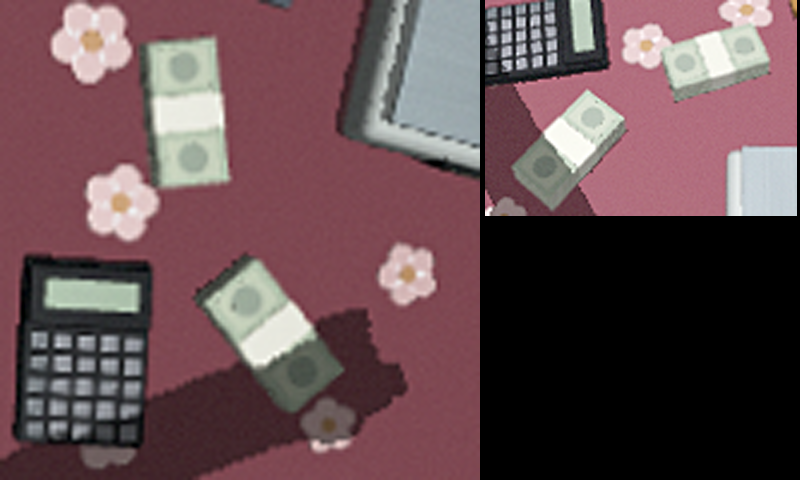

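View pics/c2.png

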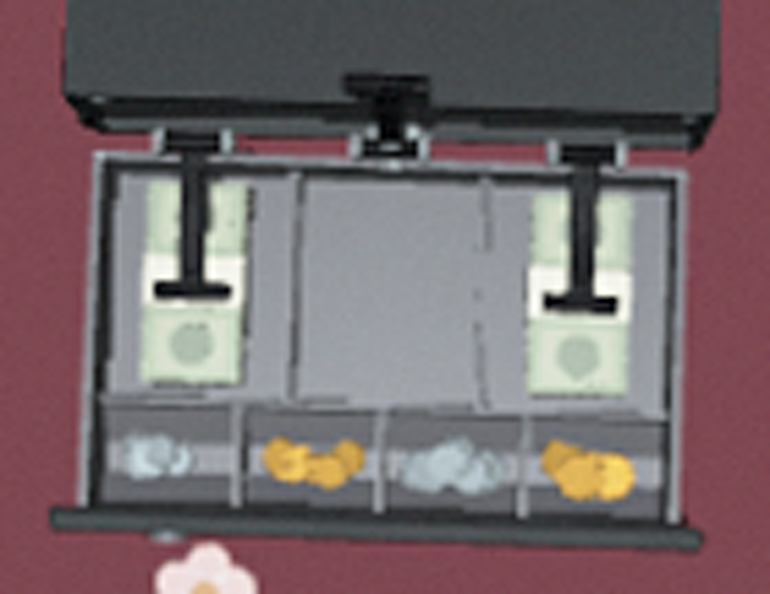

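View pics/c3.png

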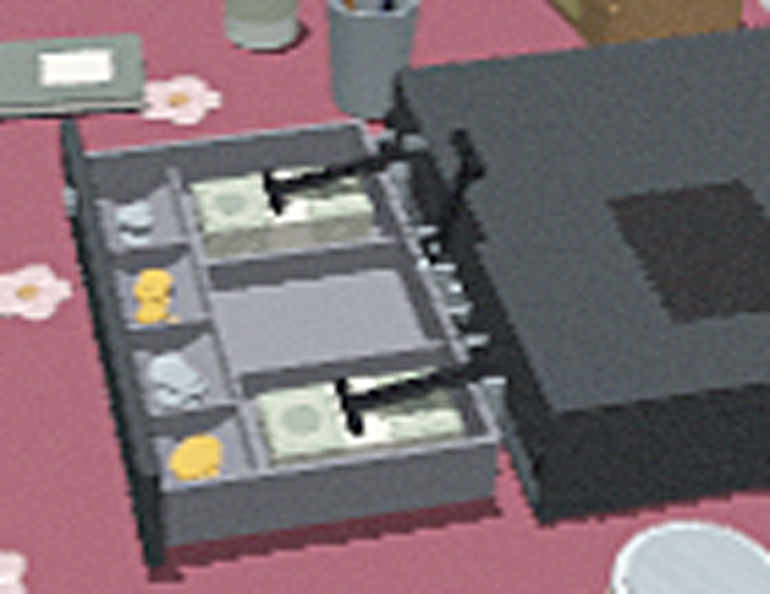

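```bash
cat > m1.py <<'E'
from h import *
print("cams",ray("top",[[0,0]])[0].round(3),ray("side",[[0,0]])[0].round(3))
c1=lambda L:[((x+.5)/4-.5+320,(y+.5)/4-.5+180) for x,y in L]
c1s=lambda L:[((x-485+.5)/2.4-.5+170,(y+.5)/2.4-.5+270) for x,y in L]
c2=lambda L:[((x+.5)/5.5-.5+175,(y+.5)/5.4-.5+115) for x,y in L]
c3=lambda L:[((x+.5)/5.5-.5+215,(y+.5)/5.4-.5+135) for x,y in L]
np.set_printoptions(suppress=True)
T=plane("top",c1([(149,42),(215,38),(229,181),(159,187)]),.03)
print("bundle top",T.round(4),T.mean(0).round(4),[np.linalg.norm(T[i]-T[i-1]).round(4) for i in range(4)])
ax=(T[0]+T[1]-T[2]-T[3]); print("yaw",np.degrees(np.arctan2(ax[1],ax[0])))
S=plane("side",c1s([(664,55),(760,24),(770,68),(674,100)]),.03); print("side",S.round(4),S.mean(0).round(4))
F=plane("top",c2([(52,512),(700,530),(52,528),(700,548)]),.1); print("front",F.round(4),F[0]-F[1])
H=plane("top",c2([(190,143),(388,150),(590,155)]),.077); print("hinges",H.round(4))
W=plane("top",c2([(104,158),(686,178)]),.072); print("back wall",W.round(4))
Dv=plane("top",c2([(297,180),(293,400),(487,180),(484,405)]),.05); print("div",Dv.round(4))
Co=plane("top",c2([(110,397),(665,412)]),.05);print("coinwall",Co.round(4))
C=plane("top",c2([(68,98),(716,118)]),.105);print("case front top",C.round(4))
print("foot", tri(c2([(387,83)]),c3([(468,155)])).round(4))
print("front ends tri", tri(c2([(52,520),(700,540)]),c3([(70,125),(150,480)])).round(4))
E
python3 m1.py
```

```text
cams [ 0.464 -0.027  1.173] [ 0.34  -0.937  0.928]
bundle top [[ 0.537  -0.3554  0.03  ]
 [ 0.5411 -0.4114  0.03  ]
 [ 0.4222 -0.4233  0.03  ]
 [ 0.4168 -0.3641  0.03  ]] [ 0.4793 -0.3885  0.03  ] [np.float64(0.1205), np.float64(0.0562), np.float64(0.1195), np.float64(0.0595)]
yaw 4.914510178672225
side [[ 0.4221 -0.377   0.03  ]
 [ 0.5474 -0.3594  0.03  ]
 [ 0.5423 -0.4219  0.03  ]
 [ 0.4221 -0.4384  0.03  ]] [ 0.4835 -0.3992  0.03  ]
front [[ 0.4655  0.2022  0.1   ]
 [ 0.4601 -0.1632  0.1   ]
 [ 0.4563  0.202   0.1   ]
 [ 0.4498 -0.1633  0.1   ]] [0.00541138 0.36536872 0.        ]
hinges [[ 0.6849  0.1318  0.077 ]
 [ 0.6819  0.0165  0.077 ]
 [ 0.6805 -0.1008  0.077 ]]
back wall [[ 0.6764  0.1828  0.072 ]
 [ 0.6686 -0.1572  0.072 ]]
div [[ 0.6683  0.0714  0.05  ]
 [ 0.5348  0.0713  0.05  ]
 [ 0.6697 -0.0415  0.05  ]
 [ 0.5333 -0.0414  0.05  ]]
coinwall [[ 0.5353  0.1798  0.05  ]
 [ 0.5305 -0.1483  0.05  ]]
case front top [[ 0.7051  0.1981  0.105 ]
 [ 0.6978 -0.1702  0.105 ]]
foot [[0.7022 0.0142 0.1627 0.0006]]
front ends tri [[ 0.4636  0.2038  0.0901  0.0056]
 [ 0.4556 -0.1643  0.0933  0.0027]]
```

Two identical loose bundles are at top (367,208) and (387,263). The one at (367,208) lies farther left (y≈-0.39 against -0.48), so it is the one meant, and the crop confirms its banded face. I'll refine its pose from masks in both views.

```bash
python3 - <<'E'
from h import *
np.set_printoptions(suppress=True)
for n,(x0,x1,y0,y1) in (("top",(345,390,185,232)),("side",(238,296,276,312))):
    im=cv2.imread(f"pics/{n}0.png"); b,g,r=[im[...,i].astype(int) for i in range(3)]
    m=np.zeros(b.shape,np.uint8); 
    sub=((g>=r-6)&(g>(125 if n=='top' else 165)))[y0:y1,x0:x1]; m[y0:y1,x0:x1]=sub*255
    m=cv2.morphologyEx(m,cv2.MORPH_CLOSE,np.ones((3,3)))
    ct=max(cv2.findContours(m,cv2.RETR_EXTERNAL,cv2.CHAIN_APPROX_NONE)[0],key=cv2.contourArea)
    P=plane(n,ct.reshape(-1,2),.03); q=(P[:,:2]*1000).astype(np.float32)
    r=cv2.minAreaRect(q); print(n,r,cv2.contourArea(ct))
    d=cv2.resize(im[y0:y1,x0:x1],None,fx=8,fy=8); c=cv2.resize(m[y0:y1,x0:x1],None,fx=8,fy=8,interpolation=0)
    cv2.imwrite(f"pics/m_{n}.png",np.hstack([d,cv2.cvtColor(c,8)])[:,:800])
E
```

```text
top ((479.5122375488281, -387.19769287109375), (119.88052368164062, 58.695926666259766), 5.90048885345459) 567.5
side ((481.0623779296875, -389.7958679199219), (121.55030059814453, 61.571502685546875), 5.96906852722168) 693.5
```

View pics/m_top.png

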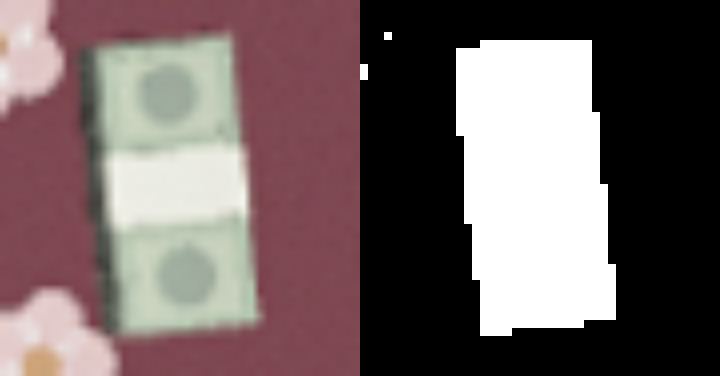

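View pics/m_side.png

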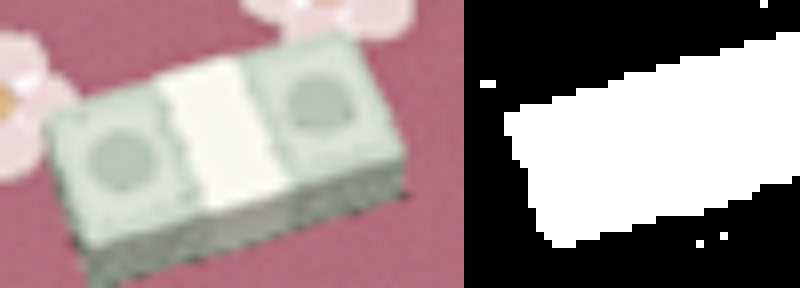

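Both masks show the full pale face, and the views agree: centre (0.480,-0.388), yaw about 5.5°. Grasping it now.

```bash
cat >> h.py <<'E'
from scipy.spatial.transform import Rotation as Ro
def rv(deg): return (Ro.from_euler('z',deg,degrees=True)*Ro.from_rotvec([np.pi,0,0])).as_rotvec()
def st(tag=""):
    o=env.get_obs(); print(tag,round(o['time_s'],2),o['tcp_pos'].round(4),'f',o['ft_force'].round(2),'w',round(o['grip_width'],3)); return o
def snap(t):
    for n in("top","side"): cv2.imwrite(f"pics/{n}{t}.png",env.read_camera(n))
TY=-1.1
E
python3 - <<'E'
from h import *
for p,a in (((.48,-.388,.12),5.5),((.48,-.388,.01),5.5),((.602,.016,.12),TY),((.735,.0142,.25),TY),((.73,.0142,.15),TY),((.42,.02,.055),TY),((.68,.016,.055),TY)):
    q=env.solve_ik(p,rv(a)); print(p,None if q is None else np.round(q,2))
env.move_ptp((.48,-.388,.12),rv(5.5)); st("above")
env.servo_line((.48,-.388,.010),speed=.12); st("down")
env.close_gripper(30); st("grip")
env.servo_line((.48,-.388,.14),speed=.12); st("up")
snap(1)
t=cv2.imread("pics/top1.png")[150:270,310:430]; s=cv2.imread("pics/side1.png")[230:350,200:320]
cv2.imwrite("pics/c4.png",cv2.resize(np.hstack([t,s]),None,fx=3.3,fy=3.3,interpolation=2))
E
```

```text
(0.48, -0.388, 0.12) [ 0.71  0.53 -0.08  1.47  0.04  1.14 -0.86]
(0.48, -0.388, 0.01) [ 0.7   0.65 -0.07  1.57  0.05  0.92 -0.86]
(0.602, 0.016, 0.12) [ 0.26  0.54 -0.46  1.51  0.25  1.15 -1.84]
(0.735, 0.0142, 0.25) [ 0.12  0.76 -0.41  0.79  0.28  1.63 -1.76]
(0.73, 0.0142, 0.15) [ 0.14  0.77 -0.37  1.02  0.26  1.39 -1.78]
(0.42, 0.02, 0.055) [ 0.45  0.31 -0.63  2.06  0.25  0.84 -1.92]
(0.68, 0.016, 0.055) [ 0.16  0.74 -0.36  1.32  0.27  1.13 -1.82]
above 1.34 [ 0.4786 -0.39    0.1204] f [-0.17 -0.2  -0.06] w 0.996
down 2.41 [ 0.4807 -0.3886  0.011 ] f [0.37 0.66 0.01] w 1.0
grip 2.78 [ 0.4807 -0.3884  0.0111] f [0.86 0.51 3.79] w 0.666
up 4.02 [ 0.4793 -0.3875  0.1389] f [ 0.55 -0.15 -1.29] w 0.67
```

View pics/c4.png

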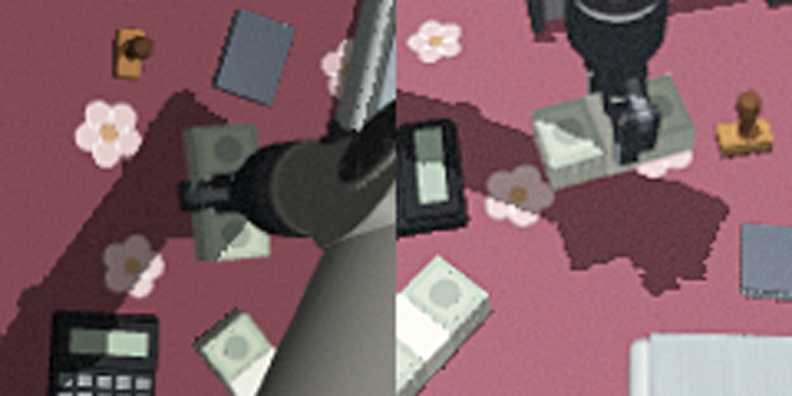

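The bundle is held level, with its ends at about (220,127) and (233,257) in the enlarged top crop. I'll check lengthwise centring, then carry it to a point above the slot.

```bash
python3 - <<'E'
from h import *
P=plane("top",[(x/3.3+310,y/3.3+150) for x,y in ((220,127),(233,257))],.158); print(P.round(4),P.mean(0).round(4))
env.servo_line((.48,-.388,.19),speed=.15)
env.move_ptp((.602,.016,.19),rv(TY)); st()
env.servo_line((.602,.016,.095),speed=.12); st("hover")
snap(2)
t=cv2.imread("pics/top2.png")[110:230,190:310]; s=cv2.imread("pics/side2.png")[120:240,220:340]
cv2.imwrite("pics/c5.png",cv2.resize(np.hstack([t,s]),None,fx=3.3,fy=3.3,interpolation=2))
E
```

```text
[[ 0.5345 -0.3783  0.158 ]
 [ 0.4181 -0.3902  0.158 ]] [ 0.4763 -0.3842  0.158 ]
 6.16 [0.602  0.0134 0.1897] f [-0.01 -0.17 -0.54] w 0.67
hover 7.1 [0.6029 0.0159 0.0959] f [-0.02  0.59 -1.29] w 0.667
```

View pics/c5.png

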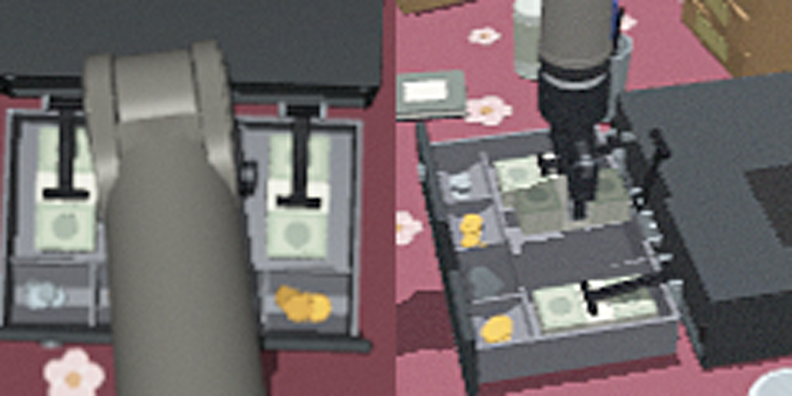

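In the side crop the held bundle is over the middle compartment, its near lower edge running from about (520,236) to (632,219).

```bash
python3 - <<'E'
from h import *
P=plane("side",[(x/3.3+220-120,y/3.3+120) for x,y in ((520,236),(632,219))],.085); print(P.round(4),P.mean(0).round(4))
s=cv2.imread("pics/side2.png")[150:215,330-70:330-70+0+75]
s=cv2.imread("pics/side2.png")[160:210,245:310]
cv2.imwrite("pics/c6.png",cv2.resize(s,None,fx=10,fy=10,interpolation=2))
E
```

```text
[[ 0.5418 -0.0154  0.085 ]
 [ 0.6684 -0.015   0.085 ]] [ 0.6051 -0.0152  0.085 ]
```

View pics/c6.png

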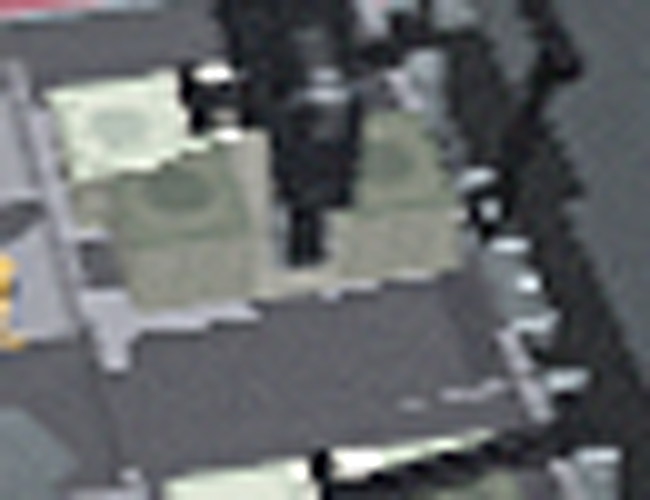

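```bash
python3 - <<'E'
from h import *
env.servo_line((.602,.016,.0445),speed=.08); o=st("low")
env.wait(.2); st()
env.let_go(); st("open")
env.servo_line((.602,.016,.16),speed=.15); st()
env.servo_line((.602,.016,.26),speed=.2)
env.move_ptp((.45,-.25,.30),rv(TY)); st()
snap(3)
t=cv2.imread("pics/top3.png")[110:230,190:310]; s=cv2.imread("pics/side3.png")[120:240,220:340]
cv2.imwrite("pics/c7.png",cv2.resize(np.hstack([t,s]),None,fx=3.3,fy=3.3,interpolation=2))
E
```

```text
low 7.98 [0.6024 0.0161 0.0447] f [-0.02  0.18 -1.67] w 0.667
 8.18 [0.6026 0.016  0.0452] f [ 0.06 -0.7  -1.72] w 0.665
open 8.58 [0.6022 0.016  0.0447] f [-1.03 -0.3   0.02] w 1.001
 9.5 [0.6012 0.0159 0.1589] f [-0.12 -0.69  0.33] w 1.004
 11.33 [ 0.451  -0.2481  0.2994] f [0.91 0.83 0.43] w 1.001
```

View pics/c7.png

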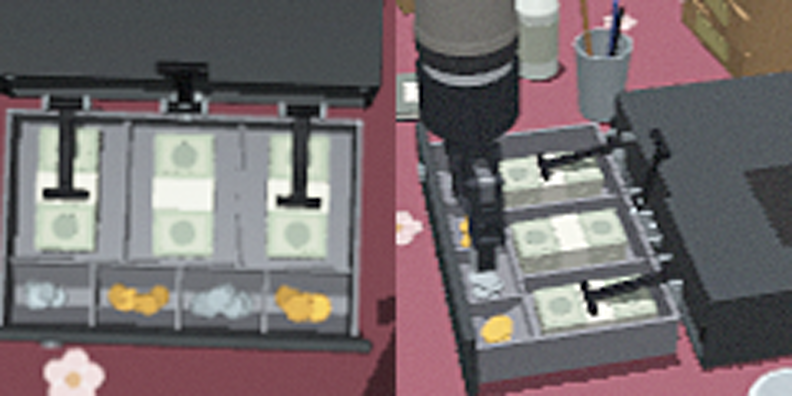

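The bundle lies flat in the middle compartment, spanning about (183,133) to (184,256) in the top crop and matching its neighbours. I'll check its centre, then fold the clip from behind.

```bash
python3 - <<'E'
from h import *
f=lambda L:[(x/3.3+190,y/3.3+110) for x,y in L]
P=plane("top",f([(183,134),(184,256)]),.054); print(P.round(4),P.mean(0).round(4))
print("neighbours",plane("top",f([(66,192),(300,202)]),.06).round(4), "foot",plane("top",f([(183,69)]),.163).round(4))
print("hinge",plane("top",f([(184,104)]),.077).round(4))
env.close_gripper(20)
env.move_ptp((.735,.0142,.27),rv(TY)); st("behind above")
env.servo_line((.735,.0142,.156),speed=.12); st("behind")
snap(4)
t=cv2.imread("pics/top4.png")[80:200,190:310]; s=cv2.imread("pics/side4.png")[100:220,240:360]
cv2.imwrite("pics/c8.png",cv2.resize(np.hstack([t,s]),None,fx=3.3,fy=3.3,interpolation=2))
E
```

```text
[[0.6594 0.016  0.054 ]
 [0.5389 0.0131 0.054 ]] [0.5991 0.0146 0.054 ]
neighbours [[ 0.5998  0.1294  0.06  ]
 [ 0.5928 -0.0996  0.06  ]] foot [[0.6991 0.0128 0.163 ]]
hinge [[0.6847 0.0146 0.077 ]]
behind above 13.65 [0.735  0.0119 0.2709] f [ 0.43 -0.45  0.13] w -0.002
behind 14.75 [0.7357 0.0142 0.1574] f [-0.   0.  -0.2] w 0.004
```

View pics/c8.png

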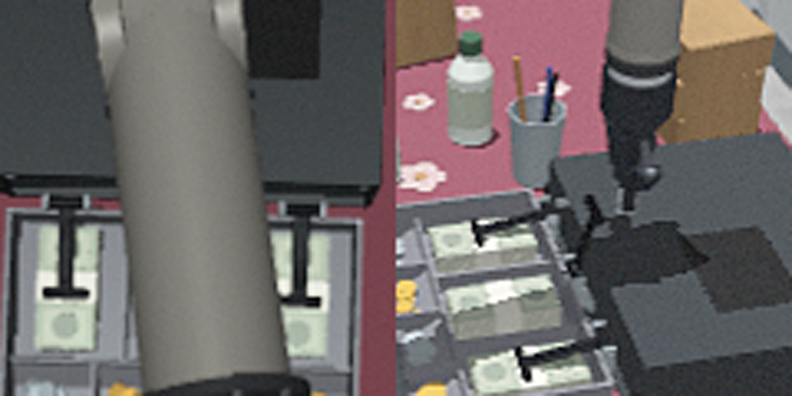

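The fingertip at (628,212) in the side crop stands just behind the foot at about (590,205). Folding along the clip's arc.

```bash
python3 - <<'E'
from h import *
hx=.6825
for th in (1.7,1.5,1.3,1.1,.95,.8,.68,.55):
    x=hx-.088*np.cos(th)+.015; z=.077+.088*np.sin(th)-.003
    env.servo_line((x,.0145,z),speed=.08); st(th)
env.wait(.2)
x,y,z=env.get_obs()['tcp_pos']
env.servo_line((x+.01,.0145,.26),speed=.2)
env.move_ptp((.40,-.2,.30),rv(TY)); st()
snap(5)
t=cv2.imread("pics/top5.png")[110:230,190:310]; s=cv2.imread("pics/side5.png")[120:240,220:340]
cv2.imwrite("pics/c9.png",cv2.resize(np.hstack([t,s]),None,fx=3.3,fy=3.3,interpolation=2))
E
```

```text
1.7 15.33 [0.709  0.0145 0.1619] f [-0.2  -0.88  0.11] w -0.001
1.5 15.7 [0.6926 0.0147 0.1627] f [ 3.18 -0.2   3.27] w 0.001
1.3 16.07 [0.6741 0.0144 0.1587] f [ 1.7  -0.82  1.48] w -0.002
1.1 16.43 [0.6573 0.0145 0.1521] f [1.53 0.14 1.48] w -0.001
0.95 16.75 [0.6458 0.0145 0.1451] f [0.05 0.68 0.87] w -0.001
0.8 17.07 [0.6355 0.0145 0.1363] f [ 0.22  0.61 -0.05] w -0.0
0.68 17.35 [0.6284 0.0143 0.1287] f [ 0.33  0.2  -0.  ] w 0.002
0.55 17.64 [0.6218 0.0143 0.1195] f [ 0.02  0.15 -0.09] w 0.0
 19.91 [ 0.401  -0.1989  0.2997] f [ 0.44  1.12 -0.07] w -0.002
```

View pics/c9.png

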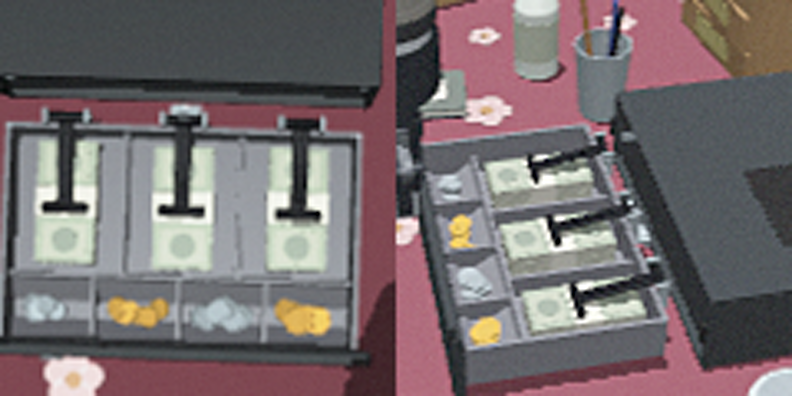

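The clip is down on the strap at (182,210), like its neighbours, and the drawer slid out a few millimetres to its stop. Now the push on the panel.

```bash
python3 - <<'E'
from h import *
env.move_ptp((.39,.02,.16),rv(TY)); st()
env.servo_line((.39,.02,.055),speed=.15)
st("ready")
Y=lambda x:.02-.0192*(x-.45)
for x in (.42,.432,.45,.50,.56,.60,.63,.645):
    env.servo_line((x,Y(x),.055),speed=.08); o=st(x)
    if abs(o['ft_force'][0])>25: break
E
```

```text
21.02 [0.3912 0.019  0.1607] f [-0.01  0.02 -0.34] w 0.001
ready 21.88 [0.3911 0.0197 0.0557] f [0.08 0.2  0.07] w 0.0
0.42 22.4 [0.4199 0.0206 0.0551] f [-0.95 -0.63 -0.46] w -0.001
0.432 22.7 [0.4318 0.0204 0.0549] f [-0.18 -0.69  0.22] w -0.001
0.45 23.07 [0.4505 0.0201 0.0551] f [-0.19 -0.02  0.5 ] w 0.005
0.5 23.85 [0.4997 0.019  0.0549] f [-2.71  0.23 -0.61] w -0.003
0.56 24.75 [0.5598 0.0178 0.0549] f [-2.79  0.85 -1.46] w 0.002
0.6 25.4 [0.5997 0.0172 0.0548] f [-3.63  0.3  -1.75] w 0.0
0.63 25.93 [0.6295 0.0166 0.0548] f [-3.77  0.54 -2.18] w 0.003
0.645 26.27 [0.6445 0.0163 0.0548] f [-5.02  0.23 -1.47] w 0.001
```

```bash
python3 - <<'E'
from h import *
Y=lambda x:.02-.0192*(x-.45)
x=.645
while x<.705:
    x+=.002 if x<.672 else .001
    env.servo_line((x,Y(x),.055),speed=.03); o=st(round(x,4))
    if -o['ft_force'][0]>24: break
E
```

```text
0.647 26.52 [0.6452 0.0163 0.0548] f [-7.66  0.7  -0.89] w -0.003
0.649 26.77 [0.6469 0.0162 0.0548] f [-6.61  0.68 -0.77] w 0.0
0.651 27.02 [0.6489 0.0161 0.0548] f [-7.5   0.36  0.36] w 0.001
0.653 27.27 [0.6508 0.0161 0.0548] f [-8.07 -0.53  0.28] w 0.005
0.655 27.52 [0.6528 0.0161 0.0548] f [-7.71  0.83 -0.5 ] w -0.002
0.657 27.77 [0.6548 0.0161 0.0548] f [-8.14  0.52  0.21] w 0.002
0.659 28.02 [0.6568 0.016  0.0548] f [-7.55 -0.27 -0.57] w -0.002
0.661 28.27 [0.6579 0.0159 0.0548] f [-9.85 -0.16  1.61] w 0.001
0.663 28.52 [0.6595 0.016  0.0548] f [-10.72  -0.24   2.2 ] w 0.002
0.665 28.77 [0.6612 0.016  0.0548] f [-12.15  -0.08   3.03] w -0.001
0.667 29.02 [0.663  0.0159 0.0548] f [-12.08  -0.64   4.25] w -0.0
0.669 29.27 [0.6662 0.0158 0.0548] f [-9.1   0.55  0.67] w 0.006
0.671 29.52 [0.6685 0.0158 0.0548] f [-6.99 -0.05  0.7 ] w 0.0
0.673 29.77 [0.6706 0.0158 0.0548] f [-7.26 -0.8   0.23] w 0.001
0.674 30.02 [0.6711 0.0157 0.0548] f [-8.87  0.37  1.14] w -0.003
0.675 30.27 [0.6715 0.0157 0.0548] f [-9.75 -0.03  2.08] w 0.001
0.676 30.52 [0.672  0.0157 0.0548] f [-12.03  -0.28   3.09] w 0.004
0.677 30.77 [0.6725 0.0157 0.0549] f [-13.85  -0.13   3.84] w -0.003
0.678 31.02 [0.6729 0.0157 0.0548] f [-15.12  -1.33   4.54] w 0.003
0.679 31.27 [0.6734 0.0157 0.0549] f [-15.28  -0.87   6.79] w 0.001
0.68 31.52 [0.6739 0.0157 0.0549] f [-16.12  -1.07   5.8 ] w -0.002
0.681 31.77 [0.6744 0.0156 0.0549] f [-17.53  -0.17   7.73] w -0.002
0.682 32.02 [0.6748 0.0156 0.0549] f [-19.82  -1.64   8.4 ] w 0.002
0.683 32.27 [0.6752 0.0156 0.0549] f [-21.44  -0.64   8.6 ] w 0.001
0.684 32.52 [0.6757 0.0156 0.0549] f [-21.49  -1.39  10.57] w 0.004
0.685 32.77 [0.6761 0.0156 0.0549] f [-22.63  -0.52  10.38] w 0.004
0.686 33.02 [0.6761 0.0156 0.0549] f [-24.95  -0.88  12.41] w -0.002
```

The false stop passed at about 12 N, the buffers began near x=0.671, and the push is now about 25 N with travel stopped. One more small step, then I'll back off slowly.

```bash
python3 - <<'E'
from h import *
Y=lambda x:.02-.0192*(x-.45)
env.servo_line((.6875,Y(.6875),.055),speed=.03); env.wait(.2); st()
for x in (.684,.680,.677,.674,.671,.668,.664,.655,.64):
    env.servo_line((x,Y(x),.055),speed=.03); st(x)
snap(6)
s=cv2.imread("pics/side6.png")[120:240,220:340];t=cv2.imread("pics/top6.png")[80:200,190:310]
cv2.imwrite("pics/c10.png",cv2.resize(np.hstack([t,s]),None,fx=3.3,fy=3.3,interpolation=2))
E
```

```text
33.47 [0.6759 0.016  0.0535] f [-26.05  -0.83   9.52] w 0.002
0.684 33.73 [0.6747 0.0161 0.0534] f [-21.09  -0.21   5.22] w -0.004
0.68 34.02 [0.6737 0.0161 0.0534] f [-14.42   0.82   0.87] w -0.001
0.677 34.27 [0.674  0.016  0.0541] f [-8.28  1.   -1.66] w -0.003
0.674 34.52 [0.6742 0.0157 0.0556] f [-2.93 -1.01 -0.6 ] w -0.001
0.671 34.77 [0.6729 0.0155 0.0563] f [-0.09  0.09  0.05] w 0.003
0.668 35.02 [0.6683 0.0158 0.0553] f [-0.7   0.02 -0.17] w -0.003
0.664 35.3 [0.6638 0.0159 0.055 ] f [-0.   -0.26  0.05] w 0.0
0.655 35.75 [0.6549 0.016  0.0551] f [-0.19  0.48  0.13] w -0.003
0.64 36.4 [0.6401 0.0163 0.0551] f [ 0.19 -0.02  0.15] w -0.002
```

View pics/c10.png

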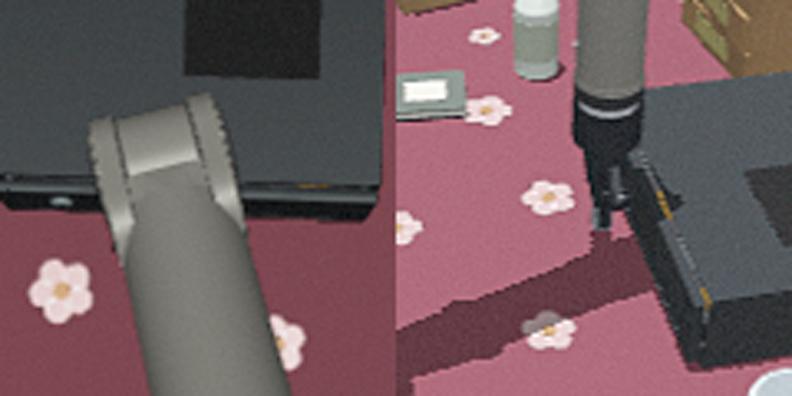

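The contact force fell to zero and the drawer stayed shut. I'll retreat and take a last look over the counter.

```bash
python3 - <<'E'
from h import *
env.servo_line((.56,.018,.055),speed=.15); env.servo_line((.52,.018,.25),speed=.2)
env.move_ptp((.36,-.25,.35),rv(TY)); env.wait(1); st()
snap(7)
a=cv2.imread("pics/top7.png");b=cv2.imread("pics/side7.png")
cv2.imwrite("pics/f7.png",cv2.resize(np.hstack([a,b]),(800,300)))
s=cv2.resize(b[120:240,220:340],None,fx=3.3,fy=3.3,interpolation=2);t=cv2.resize(a[80:200,190:310],None,fx=3.3,fy=3.3,interpolation=2)
cv2.imwrite("pics/c11.png",np.hstack([t,s]))
E
```

```text
40.57 [ 0.36 -0.25  0.35] f [ 0.45 -0.09 -0.11] w -0.004
```

View pics/f7.png

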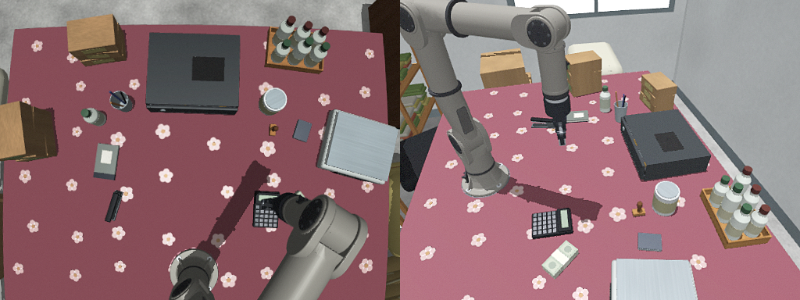

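View pics/c11.png

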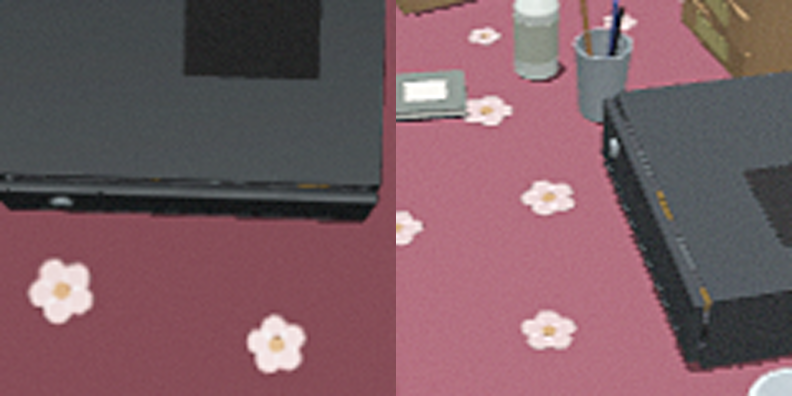

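The drawer stays shut, with its front edge at about (60,200) to (380,205) in the top crop. The other objects are where they were, and the arm is clear of everything. Handing in.

```bash
python3 -c "
from rig import env
env.sign_off()"
```

```text
the job is handed in; nothing more can be done
```

I placed the left-hand loose bundle flat in the middle compartment, folded the clip down onto it, and pushed the drawer shut until it latched. I handed the job in after about 41 s of the 70 s allowed; no verdict was reported.

- **Bundle:** I let it go about 10 mm above the compartment floor so the opening fingers would clear the dividers. It landed flat, its centre about 3 mm from the compartment's centre.
- **Clip:** it snapped down onto the strap and looked the same as the two neighbouring clips. I judged this from the pictures only; I had no reading of its angle or pressing force. Folding it let the drawer slide out to its stop, which did no harm.
- **Drawer:** I closed it slowly, with at most about 26 N on the panel. When I backed off, the force fell to zero and the drawer stayed shut in pictures taken several seconds later.
- **Last checks:** the bundle and clip could not be seen once the drawer was shut. In the last pictures nothing else on the counter had visibly moved, and the arm was clear of everything. My first hand-picked side-view position for the bundle was about 10 mm off the top view. Colour masks in both views then agreed to within about 3 mm, and I used those.

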